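Seat the column feet in their rubber cups

ROBOT

A 6-joint arm with a two-finger parallel gripper is mounted at the origin on the work surface. World frame = base frame: x ahead of the robot, y to its left, z up, the work surface at z = 0. Lengths are in m, angles in rad, forces in N, time in s.
With the tool pointing down it reaches from about 0.325 to 0.775 m from the base axis. Payload 5.5 kg.
Tool frame: the origin (TCP) lies midway between the tips of the shut fingers; the grasp point (between the pads) lies 19 mm behind it; z points along the fingers, x is the direction in which the jaws open and shut, and the axes are right-handed (so a half turn about z gives the same grasp; the last joint's range is limited). The gripper opens to 88 mm and grips with 3 to 60 N. Pads are 20 mm wide; open, the fingers measure 115 mm over their backs; the gripper's body (75 mm by 178 mm) begins 61 mm behind the grasp point.
Start: joints at [1.202, 0.091, 1.231, -0, 1.82, -0.057], TCP at [0.184, 0.571, 0.184] pointing down, gripper open.
Joint ranges: [-2.87, 2.87], [-0.86, 2.18], [0.17, 2.46], [-1.51, 4.65], [0.06, 2.69], [-2.65, 2.65]. Speed limits (rad/s): [2.57, 2.57, 3.01, 3.14, 3.14, 3.14].

INTERFACE

Orientations are given as [roll, pitch, yaw] about the fixed x, y, z axes, in that order (R = Rz(yaw) Ry(pitch) Rx(roll)).
In Python, from rig import * gives the robot as it stands.
- The arm moves only by the tool move_arm, never from a script. Its argument "increments" is a list of rows, each a list of 5 numbers: the closure, from 0 (fully open) to 1 (shut), then the shift along the tool's x, y, z in units of 40 mm (1.0 is 40 mm), then the turn about the tool's z in rad. A call has 1 to 8 rows; each row is the pose to reach, as a shift and turn from the pose commanded when the call began, along the tool's axes at that moment; what a row does not reach only later rows make up. A row lasts 1/10 s, in which the tool goes at most 50 mm and 8.59 degrees, less where a joint would pass 70% of its speed; a pose out of reach is approached as far as the arm can. A call with a gripper value outside its range is refused whole. The fingers move at their own pace and stop on an object; "force" is the grip in N (left out, the last holds). Time passes only in rows, so rows that repeat a pose let the fingers close. It gives the time, the measured TCP pose, the force and the opening at its end, in the units of the state.
- get_state(): the state, without advancing time (a new reading comes with each control period).
- get_image(name): name is "side" or "top"; returns a dict with "color" (480x640x3 uint8, red, green, blue), "depth" (480x640 float32, m along the optical axis (not along the pixel's ray), 0 where there is no reading), "K" (3x3 intrinsics, pixels), "k1" (the pictures are not rectified: a ray, as slopes to the right and down, at radius r is drawn at 1 + k1 r^2 times it, then the intrinsics apply), "xyz" and "attitude" of the camera in the world. Camera axes: x right, y up, looking along -z (the intrinsics and any distortion apply to the point x, -y, -z); pixel columns grow to the right and rows downward; lengths in m; the calibration is good to about 2 mm. A picture is of the moment at which its call begins.
- finish_job(): hands the job in, once; it reports no verdict.
The state is a dict: "time": time; "qpos": joint angles; "dq": joint speeds; "joint_efforts": joint torques, N m; "eef_pos": TCP position; "tcp_rot": TCP orientation; "ft_force": force on the tool from outside, world axes, zero at the start; "wrist_torque": the same for the moment, N m; "finger_gap": finger opening in m.
Only numpy, scipy, OpenCV 4.12 (cv2) and the standard library are available. Lean on these libraries where they do the work, as an engineer would, in place of code of your own. Each camera call takes 0.05 s, during which the arm holds its last target.

TASK

Four steel column feet, each a flat plate with an upright threaded stub, stand among the clutter on the bench, and four black rubber cups are fixed there for them. Stand every foot in the cup that fits its plate (large round, small round, square, oblong), flat on the cup's floor. Keep the feet upright and set them down, do not drop or topple any.

Things in the scene. Friction and masses are not known exactly. Their poses are not given: they have to be found in the camera images.
- foot_round_large_mid (a point): Column foot with the large round plate, 84 mm in diameter. 84 mm tall: steel plate 10 mm thick, hub 32 mm wide up to 24 mm, brass nut up to 34 mm, then a bare upright threaded stub 18 mm in diameter up to 84 mm. The point is on the stub's axis, half-way up, 42 mm above the underside; z up. Stands on the bench at any yaw, at most 0.6 kg.
- foot_round_small_mid (a point): Column foot with the small round plate, 54 mm in diameter. 84 mm tall: steel plate 10 mm thick, hub 32 mm wide up to 24 mm, brass nut up to 34 mm, then a bare upright threaded stub 18 mm in diameter up to 84 mm. The point is on the stub's axis, half-way up, 42 mm above the underside; z up. Stands on the bench at any yaw, at most 0.6 kg.
- foot_square_mid (a point): Column foot with the square plate, 64 x 64 mm, sides along its x and y. 84 mm tall: steel plate 10 mm thick, hub 32 mm wide up to 24 mm, brass nut up to 34 mm, then a bare upright threaded stub 18 mm in diameter up to 84 mm. The point is on the stub's axis, half-way up, 42 mm above the underside; z up. Stands on the bench at any yaw, at most 0.6 kg.
- foot_oblong_mid (a point): Column foot with the oblong plate, 84 mm along its x, 44 mm along its y. 84 mm tall: steel plate 10 mm thick, hub 32 mm wide up to 24 mm, brass nut up to 34 mm, then a bare upright threaded stub 18 mm in diameter up to 84 mm. The point is on the stub's axis, half-way up, 42 mm above the underside; z up. Stands on the bench at any yaw, at most 0.6 kg.
- cup_round_large: Large round cup, recess 100 mm in diameter, 112 mm outside. Black rubber, fixed to the bench; floor 6 mm thick, rim 16 mm above the bench. Origin: centre of the underside, on the bench; z up. Loose clutter among the feet and cups (brass nut, tape roll, bracket) is at most 30 mm high.
- cup_round_small: Small round cup, recess 70 mm in diameter, 82 mm outside. Black rubber, fixed to the bench; floor 6 mm thick, rim 16 mm above the bench. Origin: centre of the underside, on the bench; z up.
- cup_square: Square cup, recess 80 x 80 mm, 92 x 92 mm outside, sides along its x and y. Black rubber, fixed to the bench; floor 6 mm thick, rim 16 mm above the bench. Origin: centre of the underside, on the bench; z up.
- cup_oblong: Oblong cup, recess 100 mm along its x, 60 mm along its y, 112 x 72 mm outside. Black rubber, fixed to the bench; floor 6 mm thick, rim 16 mm above the bench. Origin: centre of the underside, on the bench; z up.
Not all that is in view belongs to the job. What is shaped like the part that bears foot_round_small_mid but blue or purple is not meant.

How it is judged:
At the end, for the whole second after the job is handed in: Each foot stands in the cup of its own shape and size: its axis within 14 mm of the cup's centre, its underside on the cup's floor (at most 4 mm above it), upright within 0.08 rad, released and at rest (horizontal distance between foot_round_large_mid and cup_round_large below 0.014 m and z of foot_round_large_mid in the frame of cup_round_large below 0.052 m and angle between each of foot_round_large_mid, foot_round_small_mid, foot_square_mid, foot_oblong_mid's own z axis and vertical below 0.08 rad and linear speed of each of foot_round_large, foot_round_small, foot_square, foot_oblong below 0.02 m/s and horizontal distance between foot_round_small_mid and cup_round_small below 0.014 m and z of foot_round_small_mid in the frame of cup_round_small below 0.052 m and horizontal distance between foot_square_mid and cup_square below 0.014 m and z of foot_square_mid in the frame of cup_square below 0.052 m and horizontal distance between foot_oblong_mid and cup_oblong below 0.014 m and z of foot_oblong_mid in the frame of cup_oblong below 0.052 m); the robot touches nothing.
It fails at once if a foot is dropped (it falls free faster than 0.9 m/s, about 40 mm of fall) ((linear speed of foot_round_large above 0.9 m/s and contact force between foot_round_large and the fingers below 0.3 N) or (linear speed of foot_round_small above 0.9 m/s and contact force between foot_round_small and the fingers below 0.3 N) or (linear speed of foot_square above 0.9 m/s and contact force between foot_square and the fingers below 0.3 N) or (linear speed of foot_oblong above 0.9 m/s and contact force between foot_oblong and the fingers below 0.3 N)).
It fails at once if a foot is tipped over (more than 0.7 rad) (angle between any of foot_round_large_mid, foot_round_small_mid, foot_square_mid, foot_oblong_mid's own z axis and vertical above 0.7 rad).
It also fails if it takes over 104 s, if anything falls off the work surface, if the arm or the gripper's body presses on something with over 40 N, if the wrist force passes 120 N, or if a joint passes its speed limit or range.

## Working session

There is one attempt and no reset: what is moved stays moved. The work goes in short steps, Python scripts to look and compute and a tool call to move; the robot and the scene stay as the last step left them, time stands still between calls to the robot, and variables do not carry over. Pictures are saved under pics/ and viewed, and the job is handed in when it is done.

Besides the shell and the picture viewer there is one more tool, called after ">>>" by a JSON object that holds its "fn" and its "kwargs", one argument or row to a line. move_arm: Moves the arm, as the interface text tells. Its arguments: {"type":"object","properties":{"increments":{"type":"array","items":{"type":"array","items":{"type":"number"}}},"force":{"type":"number"}},"required":["increments"]}

```bash
mkdir -p pics; ls; python3 - <<'E'
from rig import *
import cv2,numpy as np
print(get_state())
for n in("top","side"):
    d=get_image(n); cv2.imwrite(f"pics/{n}0.png",d["color"][:,:,::-1]); np.savez(f"{n}0.npz",**d)
    print(n,d["K"],d["k1"],d["xyz"],d["attitude"],d["depth"].min(),d["depth"].max())
E
```

```text
pics
{'time': 0.0, 'qpos': array([ 1.20228981e+00,  9.18183502e-02,  1.23187396e+00,  8.29116882e-06,
        1.81978904e+00, -5.66929569e-02]), 'dq': array([-7.98998668e-04, -1.25808951e-03,  8.55768344e-04, -7.16535613e-05,
       -1.51891086e-03,  1.58927883e-04]), 'joint_efforts': array([ 1.39222440e-03, -4.46468854e+01, -4.06430447e+01,  6.98921084e-02,
        2.98679480e-02, -1.18964213e-04]), 'eef_pos': array([0.183933  , 0.57072493, 0.18253794]), 'tcp_rot': array([-3.14147761e+00,  1.88520332e-03,  1.25898491e+00]), 'ft_force': array([ 0.07122216, -0.53524992, -0.13460659]), 'wrist_torque': array([-0.04390774, -0.02648606,  0.05982775]), 'finger_gap': 0.08811155967819181}
top [[498.20140924   0.         322.90028639]
 [  0.         498.20140924 238.4870039 ]
 [  0.           0.           1.        ]] -0.07582500862065622 [0.36004198 0.00989228 1.26464962] [ 0.13596283 -0.0236489  -1.55299444] 0.0 2.2283182
side [[480.98158356   0.         311.34727714]
 [  0.         480.98158356 232.63028714]
 [  0.           0.           1.        ]] -0.04383895385676297 [ 0.03107717 -0.694548    0.90964882] [ 0.78838383 -0.00276899 -0.59883769] 0.0 3.3994746
```

View pics/top0.png

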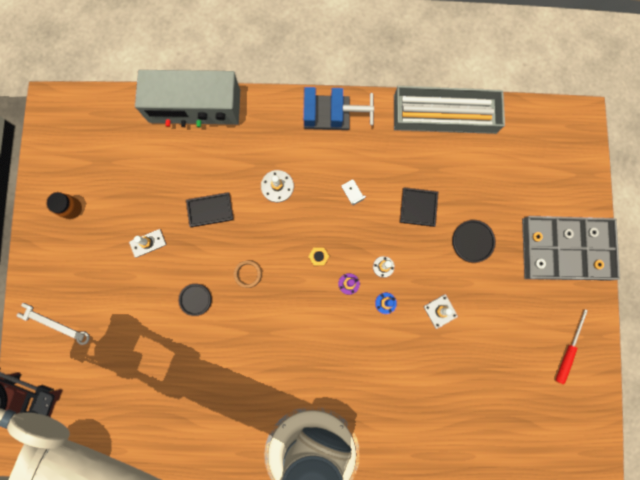

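View pics/side0.png

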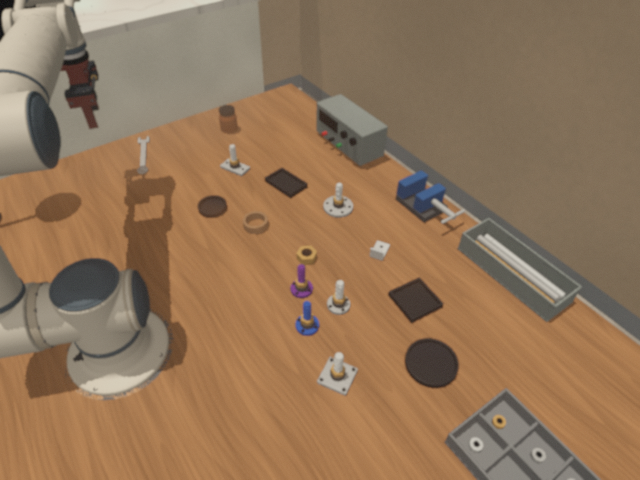

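```bash
cat > h.py <<'E'
import numpy as np,cv2
from scipy.spatial.transform import Rotation as Rn
def load(f):
    return dict(np.load(f))
def rays(d,uv):
    uv=np.asarray(uv,float).reshape(-1,1,2); k=np.array([float(d["k1"]),0,0,0,0])
    n=cv2.undistortPoints(uv,d["K"],k).reshape(-1,2)
    c=np.c_[n[:,0],-n[:,1],-np.ones(len(n))]
    return c@Rn.from_euler("xyz",d["attitude"]).as_matrix().T
def onplane(d,uv,z):
    r=rays(d,uv); o=d["xyz"]; return o+r*((z-o[2])/r[:,2])[:,None]
def cloud(d):
    h,w=d["depth"].shape; v,u=np.mgrid[:h,:w]
    r=rays(d,np.c_[u.ravel(),v.ravel()])
    P=d["xyz"]+r*d["depth"].reshape(-1,1); P[d["depth"].ravel()==0]=np.nan
    return P.reshape(h,w,3)
E
cat > meas.py <<'E'
from h import *
import sys
tag=sys.argv[1] if len(sys.argv)>1 else "0"
T=load(f"top{tag}.npz");S=load(f"side{tag}.npz")
for n,d in(("top",T),("side",S)):
    P=cloud(d); 
    hsv=cv2.cvtColor(d["color"],cv2.COLOR_RGB2HSV)
    ok=(abs(P[...,1])<0.5)&(P[...,0]>0.25)&(P[...,0]<0.75)
    print(n,"bench z median",np.nanmedian(P[...,2][ok]))
    m=(ok&(P[...,2]>0.045)&(P[...,2]<0.1)).astype(np.uint8)
    N,l,st,c=cv2.connectedComponentsWithStats(m)
    for i in range(1,N):
        if 15<st[i,4]<600:
            q=P[l==i]; zt=np.percentile(q[:,2],95); t=q[q[:,2]>0.078]
            print(" stub px",c[i].round(),"n",st[i,4],"ztop",zt.round(4),"mean",q.mean(0).round(4),"top",t.mean(0).round(4) if len(t) else None, hsv[l==i].mean(0).round())
    # dark cups at rim z=16 ; plates at z=10
    dark=((hsv[...,2]<70)&ok&(P[...,2]<0.03)&(P[...,2]>-.02)).astype(np.uint8)
    white=((hsv[...,1]<60)&(hsv[...,2]>110)&ok&(P[...,2]<0.03)&(P[...,2]>-.02)).astype(np.uint8)
    for nm,m,z in(("cup",dark,.016),("plate",white,.010)):
        m=cv2.morphologyEx(m,cv2.MORPH_CLOSE,np.ones((5,5)))
        cs,_=cv2.findContours(m,cv2.RETR_EXTERNAL,cv2.CHAIN_APPROX_NONE)
        for k in cs:
            if cv2.contourArea(k)<120: continue
            X=onplane(d,k.reshape(-1,2),z)[:,:2].astype(np.float32)*1000
            (cx,cy),sz,a=cv2.minAreaRect(X); (ex,ey),r=cv2.minEnclosingCircle(X)
            px=k.reshape(-1,2).mean(0).round()
            print(" ",nm,px,"rect",round(cx,1),round(cy,1),np.round(sz,1),"ang",round(a,1),"circ",round(ex,1),round(ey,1),round(2*r,1))
E
python3 meas.py
```

```text
top bench z median 0.00063539904208465
 stub px [275. 180.] n 65 ztop 0.086 mean [0.665  0.1048 0.0755] top [0.6669 0.105  0.0828] [ 26.  28. 220.]
 stub px [140. 240.] n 78 ztop 0.0859 mean [0.5104 0.4277 0.0735] top [0.5117 0.4298 0.0839] [ 26.  30. 203.]
 stub px [386. 264.] n 59 ztop 0.0873 mean [ 0.4632 -0.1685  0.0781] top [ 0.4637 -0.1697  0.0837] [ 28.  29. 227.]
 stub px [350. 282.] n 54 ztop 0.087 mean [ 0.4184 -0.0815  0.0799] top [ 0.4191 -0.0823  0.0836] [132. 124. 169.]
 stub px [389. 303.] n 61 ztop 0.088 mean [ 0.3718 -0.175   0.0791] top [ 0.3717 -0.1765  0.0843] [113. 152. 179.]
 stub px [447. 311.] n 64 ztop 0.0873 mean [ 0.3538 -0.3145  0.0754] top [ 0.3534 -0.3168  0.0834] [ 26.  25. 220.]
  cup [473. 241.] rect 534.6 -402.0 [101.  105.5] ang 1.0 circ 533.2 -402.0 106.7
  cup [419. 207.] rect 618.6 -261.2 [85.3 87.4] ang 84.6 circ 618.7 -262.4 117.2
  plate [440. 311.] rect 353.7 -315.9 [63.6 62.9] ang 29.8 circ 354.1 -316.6 83.9
  plate [383. 266.] rect 463.9 -170.3 [48.3 51.1] ang 1.0 circ 464.3 -170.5 52.3
  plate [147. 244.] rect 512.9 430.3 [46.4 84.3] ang 2
[... 861 characters left out ...]
 0.0705] top [ 0.354  -0.3203  0.0821] [ 19.  27. 177.]
  cup [431. 363.] rect 530.7 -410.1 [107.6 105.3] ang 55.3 circ 530.8 -410.2 110.9
  cup [415. 300.] rect 615.5 -269.4 [91.6 91.2] ang 84.6 circ 614.7 -270.8 123.8
  cup [286. 182.] rect 596.2 263.7 [ 72.6 113.3] ang 11.3 circ 594.3 262.2 126.7
  plate [337. 375.] rect 355.1 -319.3 [70.7 64.9] ang 28.8 circ 354.3 -320.2 88.4
  plate [338. 306.] rect 458.7 -179.1 [45. 53.] ang 39.2 circ 462.2 -175.9 55.2
  plate [379. 250.] rect 652.7 -96.3 [61.  38.5] ang 30.2 circ 653.8 -99.4 65.8
  plate [338. 206.] rect 664.7 96.1 [80.1 79.8] ang 55.9 circ 665.2 98.7 88.4
  plate [234. 167.] rect 511.1 424.0 [49.6 88.8] ang 23.6 circ 510.2 424.5 94.1
```

```bash
python3 - <<'E'
from h import *
for n in("top","side"):
    d=load(n+"0.npz");P=cloud(d);hsv=cv2.cvtColor(d["color"],cv2.COLOR_RGB2HSV)
    L=[(209,209),(196,299),(419,207),(473,241)] if n=="top" else [(286,182),(212,206),(415,300),(431,363)]
    for (u,v) in L:
        print(n,u,v,hsv[v,u],P[v,u].round(3),hsv[v,u-40:u+41:4,2],hsv[v,u-40:u+41:4,1])
    c=d["color"]
    for j,(u,v) in enumerate(L[:2]):
        cv2.imwrite(f"pics/c_{n}{j}.png",cv2.resize(c[v-35:v+35,u-45:u+45,::-1],None,fx=6,fy=6,interpolation=cv2.INTER_NEAREST))
    for th in (80,95,110):
        for (u,v) in L:
            m=((hsv[...,2]<th)).astype(np.uint8)
            win=np.zeros_like(m);cv2.rectangle(win,(u-45,v-35),(u+45,v+35),1,-1);m&=win
            m=cv2.morphologyEx(m,cv2.MORPH_OPEN,np.ones((3,3)))
            N,l,st,cc=cv2.connectedComponentsWithStats(m)
            i=l[v,u]
            if i==0: print(th,u,v,"none");continue
            k=max(cv2.findContours((l==i).astype(np.uint8),0,cv2.CHAIN_APPROX_NONE)[0],key=cv2.contourArea)
            X=onplane(d,k.reshape(-1,2),.016)[:,:2].astype(np.float32)*1000
            (cx,cy),sz,a=cv2.minAreaRect(X);(ex,ey),r=cv2.minEnclosingCircle(X)
            print(n,th,(u,v),"rect",round(cx,1),round(cy,1),np.round(sz,1),round(a,1),"circ",round(ex,1),round(ey,1),round(2*r,1))
E
```

```text
top 209 209 [15 26 77] [0.603 0.278 0.004] [213 212 213 212 206  52  76  76  77  77  77  77  77  77  78  73 212 228
 228 229 229] [171 172 171 171 171  25  23  27  26  30  26  23  23  23  23  24 172 170
 170 169 171]
top 196 299 [18 27 93] [0.373 0.299 0.007] [212 212 211 214 213 209  62  95  94  93  93  94  93  80 145 207 210 211
 211 210 214] [173 172 172 172 172 172  25  27  27  27  27  27  27  26 169 174 171 172
 173 171 172]
top 419 207 [15 23 67] [ 0.621 -0.265  0.005] [219 219 222 223 224 217  66  68  68  68  67  65  66  65  67 218 219 219
 218 217 217] [172 171 170 172 170 172  23  23  23  26  23  20  19  16  34 172 171 172
 171 172 172]
top 473 241 [21 27 65] [ 0.534 -0.405  0.006] [193 194 195 197 201  58  65  65  65  65  65  65  65  65  65  52 198 197
 196 198 200] [170 171 171 172 171  35  24  27  27  27  27  27  27  27  27  25 171 172
 170 171 171]
top 80 (209, 209) rect 599.4 273.1 [ 67.7 109. ] 10.8 circ 600.0 272.6 122.0
80 196 299 none
top 80 (419, 207) rect 618.8 -261.5 [87.2 88.6] 84.9 circ 618.7 -261.3 118.9
top 80 (473, 241) rect 533.4 -402.0 [104.9 104.2] 89.0 c
[... 1693 characters left out ...]
80 (431, 363) rect 530.9 -409.8 [112.1 104.6] 32.1 circ 530.7 -409.4 113.1
side 95 (286, 182) rect 596.4 263.7 [ 77.1 119.4] 11.1 circ 596.8 263.6 132.4
side 95 (212, 206) rect 369.8 290.5 [86.6 72.6] 63.0 circ 371.1 289.8 88.0
side 95 (415, 300) rect 616.1 -269.3 [95.8 95.7] 84.6 circ 615.8 -269.7 128.3
side 95 (431, 363) rect 530.8 -409.6 [113.8 106.8] 32.4 circ 531.3 -410.2 114.2
side 110 (286, 182) rect 596.7 264.4 [ 79.9 121.9] 11.1 circ 593.1 263.4 136.7
side 110 (212, 206) rect 370.5 290.2 [84.  80.8] 55.8 circ 371.0 289.9 92.0
side 110 (415, 300) rect 615.8 -269.5 [97.1 97.4] 84.8 circ 615.8 -271.3 130.3
side 110 (431, 363) rect 531.1 -409.6 [115.5 108.2] 36.1 circ 531.0 -409.0 116.5
```

>>> {"fn": "move_arm", "kwargs": {
  "increments": [
    [0,-0.1,1.1,0,0.15],
    [0,-0.2,2.2,0,0.3],
    [0,-0.3,3.4,0,0.45],
    [0,-0.45,4.6,0,0.6],
    [0,-0.55,5.8,0,0.75],
    [0,-0.7,7,0,0.9],
    [0,-0.8,8.1,0,1.05],
    [0,-0.84,8.885,0,1.19]
  ],
  "force": 40
}}

```text
time: 0.9
eef_pos: [0.5144, 0.428, 0.1826]
tcp_rot: [3.14, 0.001, 0.061]
ft_force: [-0.1, 0.6, -0.5]
finger_gap: 0.0876
```

```bash
cat > go.py <<'E'
import sys; from rig import *; import numpy as np
from scipy.spatial.transform import Rotation as Rn
s=get_state(); a=[float(x) for x in sys.argv[1:]]
R=Rn.from_euler("xyz",s["tcp_rot"]).as_matrix()
d=R.T@(np.array(a[:3])-s["eef_pos"])/0.04
print("t",round(s["time"],2),s["eef_pos"].round(4),s["tcp_rot"].round(4),"gap",round(s["finger_gap"],4),"F",s["ft_force"].round(1),"q",s["qpos"].round(2))
print("units",d.round(3),"turn to yaw",a[3] if len(a)>3 else None,round(-((a[3]-s["tcp_rot"][2]+np.pi)%(2*np.pi)-np.pi),4) if len(a)>3 else "")
E
python3 go.py .512 .4298 .18 0
```

```text
t 0.9 [0.5144 0.428  0.1826] [3.1404e+00 8.0000e-04 6.0800e-02] gap 0.0876 F [-0.1  0.6 -0.5] q [ 0.64  0.29  1.01 -0.    1.84  0.58]
units [-0.057 -0.048  0.065] turn to yaw 0.0 0.0608
```

>>> {"fn": "move_arm", "kwargs": {
  "increments": [
    [0,0,0,0,0.069],
    [0,0,0,0,0.069],
    [0,0,0,0,0.069]
  ]
}}

```text
time: 1.2
eef_pos: [0.5117, 0.4302, 0.1832]
tcp_rot: [3.141, 0.001, 0.002]
ft_force: [-0.8, 0.4, 0.4]
finger_gap: 0.0879
```

```bash
python3 go.py .512 .4298 .043 0
```

```text
t 1.2 [0.5117 0.4302 0.1832] [3.1412e+00 8.0000e-04 2.4000e-03] gap 0.0879 F [-0.8  0.4  0.4] q [0.65 0.28 1.02 0.   1.84 0.65]
units [0.011 0.008 3.505] turn to yaw 0.0 0.0024
```

>>> {"fn": "move_arm", "kwargs": {
  "increments": [
    [0,0,0,0.8,0],
    [0,0,0,1.7,0],
    [0,0,0,2.5,0],
    [0,0,0,3.1,0],
    [0,0,0,3.4,0],
    [0,0,0,3.5,0],
    [0,0,0,3.5,0]
  ]
}}

```text
time: 1.9
eef_pos: [0.5119, 0.4306, 0.0443]
tcp_rot: [-3.141, -0.001, 0.001]
ft_force: [-0.5, -0.7, 0.3]
finger_gap: 0.0876
```

```bash
python3 - <<'E'
from rig import *
import cv2,numpy as np
d=get_image("side");cv2.imwrite("pics/g1.png",cv2.resize(d["color"][90:210,160:320,::-1],None,fx=4,fy=4))
E
python3 go.py .512 .4298 .043 0
```

```text
t 1.95 [0.5123 0.4308 0.0453] [-3.1403e+00 -1.7000e-03  9.0000e-04] gap 0.0879 F [-1.   0.4 -0. ] q [0.65 0.29 1.25 0.   1.6  0.65]
units [-0.009  0.024  0.056] turn to yaw 0.0 0.0009
```

View pics/g1.png

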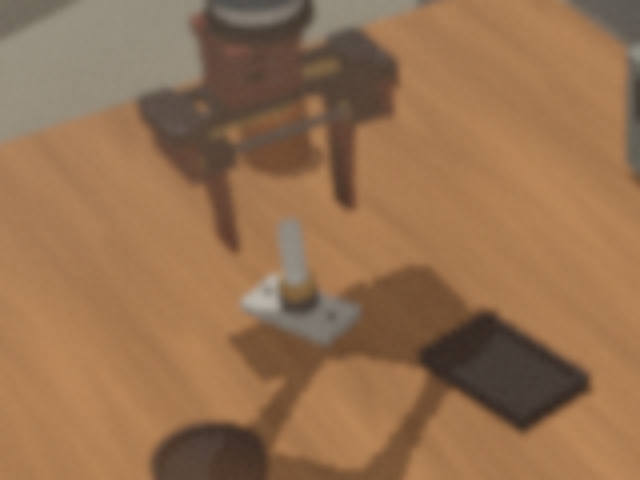

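```bash
cat >> h.py <<'E'
def proj(d,P):
    R=Rn.from_euler("xyz",d["attitude"]).as_matrix(); c=(np.atleast_2d(P)-d["xyz"])@R
    q=np.c_[c[:,0],-c[:,1],-c[:,2]]
    return cv2.projectPoints(q.reshape(-1,1,3),np.zeros(3),np.zeros(3),d["K"],np.array([float(d["k1"]),0,0,0,0]))[0].reshape(-1,2)
E
python3 - <<'E'
from rig import *
from h import *
for n,(u0,v0) in(("side",(160,90)),("top",(60,170))):
    d=get_image(n); np.savez(n+"1.npz",**d)
    P=cloud(d)
    pts=proj(d,[[.512,.43,.044],[.466,.43,.044],[.558,.43,.044],[.512,.43,.084]]);print(n,pts.round(1))
    im=cv2.resize(d["color"][v0:v0+120,u0:u0+160,::-1],None,fx=4,fy=4)
    for p in pts: cv2.circle(im,tuple(int(x) for x in ((p-[u0,v0])*4)),4,(0,255,0),1)
    cv2.imwrite(f"pics/g2{n}.png",im)
    if n=="side":
        for u,v in((218,150),(246,140)):
            print(P[v,u])
print(get_state()["eef_pos"])
E
```

```text
side [[232.8 156.3]
 [219.2 161.4]
 [246.1 151.3]
 [231.3 145.3]]
[0.46436103 0.42088163 0.09116075]
[0.55779734 0.42164398 0.09000309]
top [[142.7 241. ]
 [141.5 259.5]
 [143.9 222.6]
 [137.2 238.8]]
[0.51279408 0.43082343 0.04583413]
```

View pics/g2side.png

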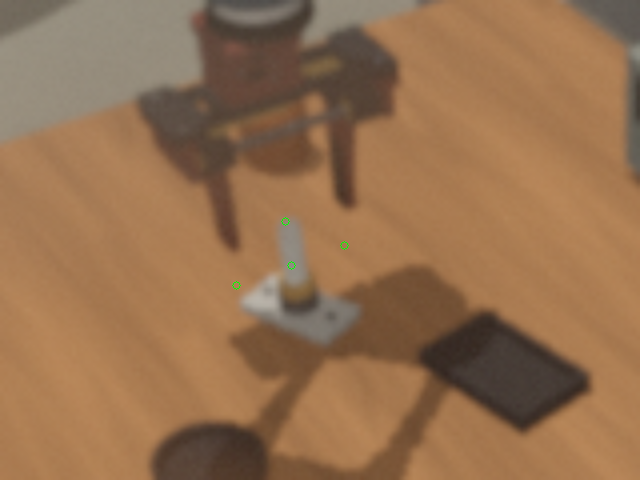

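View pics/g2top.png

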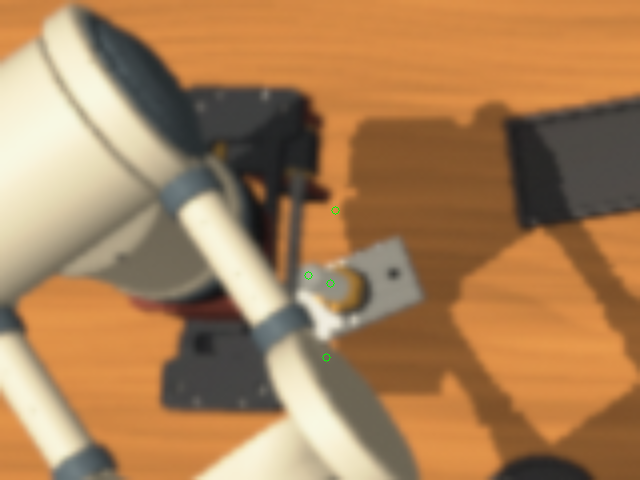

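>>> {"fn": "move_arm", "kwargs": {
  "increments": [
    [0.3,0,0,0,0],
    [0.5,0,0,0,0],
    [0.5,0,0,0,0],
    [0.5,0,0,0,0]
  ]
}}

```text
time: 2.45
eef_pos: [0.5121, 0.4301, 0.0438]
tcp_rot: [-3.142, -0.0, -0.0]
ft_force: [0.3, -0.4, 0.5]
finger_gap: 0.0594
```

```bash
python3 - <<'E'
from rig import *
from h import *
s=get_state();print(s["eef_pos"],s["finger_gap"])
d=get_image("side");u0,v0=160,90
im=cv2.resize(d["color"][v0:v0+120,u0:u0+160,::-1],None,fx=4,fy=4,interpolation=cv2.INTER_CUBIC)
cv2.imwrite("pics/g3.png",im)
E
```

```text
[0.51209733 0.4300801  0.04376299] 0.05938913108527992
```

View pics/g3.png

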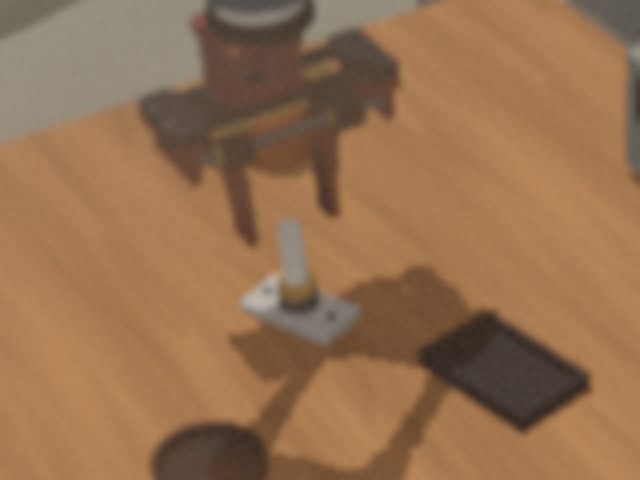

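```bash
python3 - <<'E'
from rig import *
from h import *
for n in ("side","top"):
    d=get_image(n);np.savez(n+"2.npz",**d);P=cloud(d)
    sel=(abs(P[...,1]-.43)<.06)&(abs(P[...,0]-.512)<.1)&(P[...,2]>.03)&(P[...,2]<.2)
    q=P[sel]
    for z0 in np.arange(.03,.16,.01):
        w=q[(q[:,2]>=z0)&(q[:,2]<z0+.01)]
        a=w[w[:,0]<.502];b=w[w[:,0]>.522];m=w[(w[:,0]>=.502)&(w[:,0]<=.522)]
        print(n,round(z0,2),[(len(k),k[:,:2].mean(0).round(3),k[:,0].min().round(3),k[:,0].max().round(3)) if len(k) else 0 for k in(a,m,b)])
E
```

```text
side 0.03 [(5, array([0.498, 0.426]), np.float64(0.496), np.float64(0.501)), (24, array([0.511, 0.422]), np.float64(0.503), np.float64(0.52)), (4, array([0.526, 0.428]), np.float64(0.524), np.float64(0.527))]
side 0.04 [0, (19, array([0.511, 0.423]), np.float64(0.504), np.float64(0.52)), (1, array([0.522, 0.429]), np.float64(0.522), np.float64(0.522))]
side 0.05 [0, (13, array([0.51 , 0.425]), np.float64(0.504), np.float64(0.517)), 0]
side 0.06 [0, (18, array([0.511, 0.423]), np.float64(0.504), np.float64(0.521)), 0]
side 0.07 [0, (16, array([0.512, 0.424]), np.float64(0.505), np.float64(0.521)), 0]
side 0.08 [(8, array([0.478, 0.427]), np.float64(0.476), np.float64(0.482)), (21, array([0.512, 0.429]), np.float64(0.503), np.float64(0.52)), (11, array([0.543, 0.424]), np.float64(0.54), np.float64(0.548))]
side 0.09 [(19, array([0.478, 0.424]), np.float64(0.474), np.float64(0.485)), 0, (15, array([0.543, 0.424]), np.float64(0.537), np.float64(0.548))]
side 0.1 [(14, array([0.478, 0.426]), np.float64(0.475), np.float64(0.485)), 0, (18, array([0.543, 0.423]), np.float64(0.538), np.float6
[... 1431 characters left out ...]
, array([0.54 , 0.424]), np.float64(0.537), np.float64(0.545))]
top 0.09 [(4, array([0.481, 0.42 ]), np.float64(0.477), np.float64(0.484)), 0, (4, array([0.541, 0.42 ]), np.float64(0.539), np.float64(0.545))]
top 0.1 [0, 0, (12, array([0.54 , 0.423]), np.float64(0.537), np.float64(0.545))]
top 0.11 [0, 0, (9, array([0.54 , 0.424]), np.float64(0.537), np.float64(0.546))]
top 0.12 [0, 0, (5, array([0.541, 0.423]), np.float64(0.538), np.float64(0.544))]
top 0.13 [0, 0, (2, array([0.538, 0.428]), np.float64(0.538), np.float64(0.539))]
top 0.14 [0, 0, (1, array([0.538, 0.423]), np.float64(0.538), np.float64(0.538))]
top 0.15 [0, 0, (2, array([0.539, 0.421]), np.float64(0.539), np.float64(0.539))]
```

>>> {"fn": "move_arm", "kwargs": {
  "increments": [
    [0.4,0,0,0.15,0],
    [0.4,0,0,0.3,0],
    [0.4,0,0,0.45,0],
    [0.4,0,0,0.6,0],
    [0.4,0,0,0.75,0],
    [0.4,0,0,0.85,0],
    [0.4,0,0,0.85,0]
  ]
}}

```text
time: 3.3
eef_pos: [0.5116, 0.4297, 0.0085]
tcp_rot: [3.141, 0.001, -0.0]
ft_force: [-0.1, -0.1, 0.2]
finger_gap: 0.0529
```

```bash
python3 - <<'E'
from rig import *
from h import *
s=get_state();print(s["eef_pos"],s["finger_gap"],s["ft_force"])
d=get_image("side");u0,v0=160,90
im=cv2.resize(d["color"][v0:v0+120,u0:u0+160,::-1],None,fx=4,fy=4,interpolation=cv2.INTER_CUBIC)
cv2.imwrite("pics/g4.png",im)
E
```

```text
[0.51160732 0.42972868 0.00851469] 0.05290565355552737 [-0.10025597 -0.14139442  0.18667742]
```

View pics/g4.png

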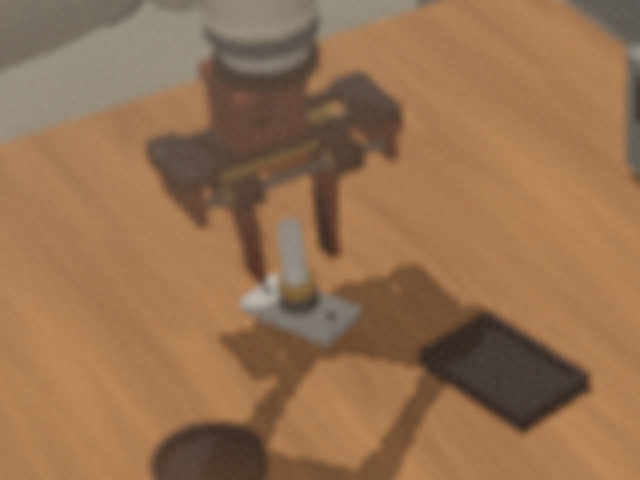

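Side crop: the fingertips, at crop (260,280) and (332,250), now straddle the oblong foot's stub mid-height. The true tips sit about 36 mm above the reported TCP, so I'm correcting for that. Closing.

>>> {"fn": "move_arm", "kwargs": {
  "increments": [
    [0.7,0,0,0,0],
    [1,0,0,0,0],
    [1,0,0,0,0],
    [1,0,0,0,0],
    [1,0,0,0,0],
    [1,0,0,0,0],
    [1,0,0,0,0]
  ],
  "force": 40
}}

```text
time: 4.05
eef_pos: [0.5122, 0.4301, 0.0097]
tcp_rot: [-3.141, -0.0, 0.0]
ft_force: [-0.4, 1.1, -0.5]
finger_gap: 0.0176
```

```bash
python3 go.py .5995 .2735 .1 0
```

```text
t 4.05 [0.5122 0.4301 0.0097] [-3.1414e+00 -3.0000e-04  0.0000e+00] gap 0.0176 F [-0.4  1.1 -0.5] q [ 0.65  0.31  1.29 -0.    1.54  0.65]
units [ 2.184  3.915 -2.257] turn to yaw 0.0 0.0
```

>>> {"fn": "move_arm", "kwargs": {
  "increments": [
    [1,0,0,-0.2,0],
    [1,0,0,-0.6,0],
    [1,0,0,-1.1,0],
    [1,0,0,-1.6,0],
    [1,0,0,-1.9,0],
    [1,0,0,-2,0],
    [1,0,0,-2,0]
  ]
}}

```text
time: 4.75
eef_pos: [0.5122, 0.4302, 0.0903]
tcp_rot: [-3.141, -0.001, -0.0]
ft_force: [-0.3, 0.4, -4.5]
finger_gap: 0.0172
```

>>> {"fn": "move_arm", "kwargs": {
  "increments": [
    [1,0.15,0.27,0,0.03],
    [1,0.45,0.8,0,0.06],
    [1,0.85,1.5,0,0.1],
    [1,1.25,2.2,0,0.14],
    [1,1.65,2.95,0,0.18],
    [1,2,3.6,0,0.211],
    [1,2.18,3.92,0,0.211],
    [1,2.18,3.92,0,0.211]
  ]
}}

```text
time: 5.55
eef_pos: [0.5998, 0.2707, 0.0884]
tcp_rot: [3.14, 0.001, -0.214]
ft_force: [-0.7, 0.7, -4.0]
finger_gap: 0.0172
```

```bash
cat > chk.py <<'E'
# chk.py x y name : stub top measurement of held foot & plate in a window
import sys; from rig import *; from h import *
x,y,nm=float(sys.argv[1]),float(sys.argv[2]),sys.argv[3]
d=get_image("side");P=cloud(d);hsv=cv2.cvtColor(d["color"],cv2.COLOR_RGB2HSV)
s=get_state();print(s["eef_pos"].round(4),s["tcp_rot"].round(3),s["finger_gap"].round(4),s["ft_force"].round(1))
u,v=proj(d,[[x,y,.06]])[0].astype(int);u0=max(0,min(480,u-80));v0=max(0,min(360,v-60))
cv2.imwrite(f"pics/{nm}.png",cv2.resize(d["color"][v0:v0+120,u0:u0+160,::-1],None,fx=4,fy=4,interpolation=cv2.INTER_CUBIC))
E
python3 chk.py .5995 .2735 h1; python3 go.py .5995 .2735 .015 -.211
```

```text
t 5.6 [0.5991 0.2724 0.0886] [ 3.1411e+00  1.7000e-03 -2.1260e-01] gap 0.0171 F [ 0.3 -0.2 -4.5] q [0.37 0.25 1.22 0.   1.67 0.59]
units [ 0.007 -0.029  1.841] turn to yaw -0.211 -0.0016Traceback (most recent call last):
  File "chk.py", line 5, in <module>
    s=get_state();print(s["eef_pos"].round(4),s["tcp_rot"].round(3),s["finger_gap"].round(4),s["ft_force"].round(1))
                                                                    ^^^^^^^^^^^^^^^^^^^^^
AttributeError: 'float' object has no attribute 'round'
```

```bash
sed -i 's/s\["finger_gap"\].round(4)/round(s["finger_gap"],4)/' chk.py; python3 chk.py .5995 .2735 h1
```

```text
[0.5987 0.2735 0.0889] [-3.142e+00  1.000e-03 -2.110e-01] 0.017 [ 0.5  0.8 -4.2]
```

View pics/h1.png

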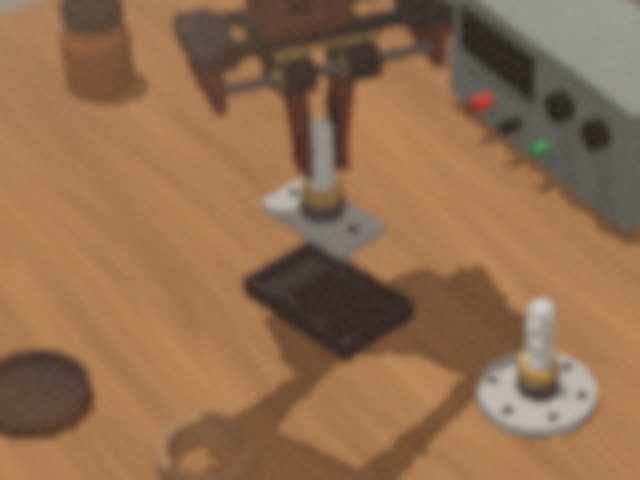

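Side crop: the oblong foot hangs upright at crop (322,170), aligned above its cup at (330,300). Lowering it.

>>> {"fn": "move_arm", "kwargs": {
  "increments": [
    [1,0,0,0.4,0],
    [1,0,0,0.9,0],
    [1,0,0,1.3,0],
    [1,0,0,1.55,0],
    [1,0,0,1.7,0],
    [1,0,0,1.78,0],
    [1,0,0,1.82,0],
    [1,0,0,1.82,0]
  ]
}}

```text
time: 6.45
eef_pos: [0.5996, 0.2734, 0.0175]
tcp_rot: [-3.141, -0.001, -0.211]
ft_force: [0.8, -0.3, -4.3]
finger_gap: 0.0172
```

```bash
python3 chk.py .5995 .2735 h2
```

```text
[0.5997 0.2734 0.0177] [-3.141e+00 -1.000e-03 -2.110e-01] 0.0174 [-0.4  0.1 -4.5]
```

View pics/h2.png

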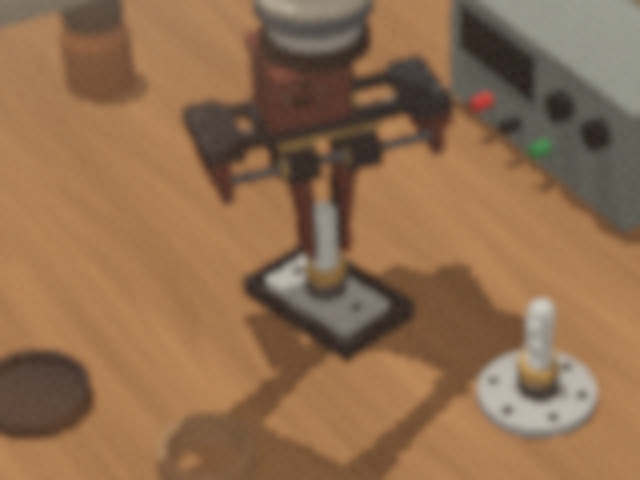

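>>> {"fn": "move_arm", "kwargs": {
  "increments": [
    [1,0,0,0.03,0],
    [1,0,0,0.06,0],
    [1,0,0,0.06,0]
  ]
}}

```text
time: 6.8
eef_pos: [0.5998, 0.2735, 0.0158]
tcp_rot: [-3.14, -0.002, -0.211]
ft_force: [0.1, -0.2, -0.4]
finger_gap: 0.0173
```

>>> {"fn": "move_arm", "kwargs": {
  "increments": [
    [0.7,0,0,0,0],
    [0.4,0,0,0,0],
    [0.3,0,0,0,0],
    [0.3,0,0,0,0],
    [0.3,0,0,-0.3,0],
    [0.3,0,0,-1,0],
    [0.3,0,0,-2,0],
    [0.3,0,0,-2,0]
  ]
}}

```text
time: 7.6
eef_pos: [0.6023, 0.2745, 0.1032]
tcp_rot: [-3.135, -0.01, -0.211]
ft_force: [0.4, -0.5, 1.4]
finger_gap: 0.0612
```

```bash
python3 chk.py .5995 .2735 h3; python3 go.py .667 .104 .09 0
```

```text
[0.6014 0.2742 0.1001] [-3.137 -0.007 -0.211] 0.0612 [0.6 1.  0.4]
t 7.65 [0.6014 0.2742 0.1001] [-3.1369 -0.0071 -0.211 ] gap 0.0612 F [0.6 1.  0.4] q [0.38 0.25 1.21 0.   1.68 0.59]
units [2.493 3.818 0.251] turn to yaw 0.0 -0.211
```

View pics/h3.png

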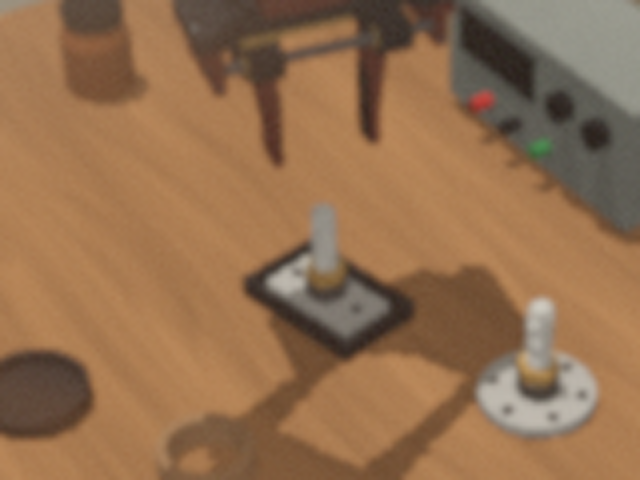

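>>> {"fn": "move_arm", "kwargs": {
  "increments": [
    [0.2,0.3,0.4,0,-0.05],
    [0.2,0.7,1,0,-0.1],
    [0.2,1.2,1.8,0,-0.15],
    [0.2,1.7,2.6,0,-0.211],
    [0.2,2.2,3.3,0,-0.211],
    [0.2,2.5,3.79,0,-0.211],
    [0.2,2.51,3.8,0,-0.211],
    [0.2,2.51,3.8,0,-0.211]
  ]
}}

```text
time: 8.45
eef_pos: [0.6652, 0.1035, 0.0936]
tcp_rot: [-3.141, 0.002, -0.001]
ft_force: [0.1, 0.6, -0.4]
finger_gap: 0.0704
```

```bash
python3 go.py .667 .104 .009 0
```

```text
t 8.45 [0.6652 0.1035 0.0936] [-3.1412e+00  1.5000e-03 -1.0000e-03] gap 0.0704 F [ 0.1  0.6 -0.4] q [0.1  0.29 1.16 0.   1.69 0.1 ]
units [ 0.049 -0.012  2.115] turn to yaw 0.0 -0.001
```

>>> {"fn": "move_arm", "kwargs": {
  "increments": [
    [0.2,0.02,0,0.4,0],
    [0.2,0.03,0,0.9,0],
    [0.2,0.03,0,1.4,0],
    [0.2,0.03,0,1.8,0],
    [0.2,0.03,0,2.05,0],
    [0.2,0.03,0,2.12,0],
    [0.2,0.03,0,2.12,0]
  ]
}}

```text
time: 9.15
eef_pos: [0.6666, 0.1039, 0.0094]
tcp_rot: [3.142, 0.0, 0.0]
ft_force: [-0.5, 0.2, 0.5]
finger_gap: 0.0701
```

```bash
python3 chk.py .667 .104 k1
```

```text
[0.6671 0.1038 0.0103] [-3.141e+00 -1.000e-03  0.000e+00] 0.0703 [-0.1 -0.   0.7]
```

View pics/k1.png

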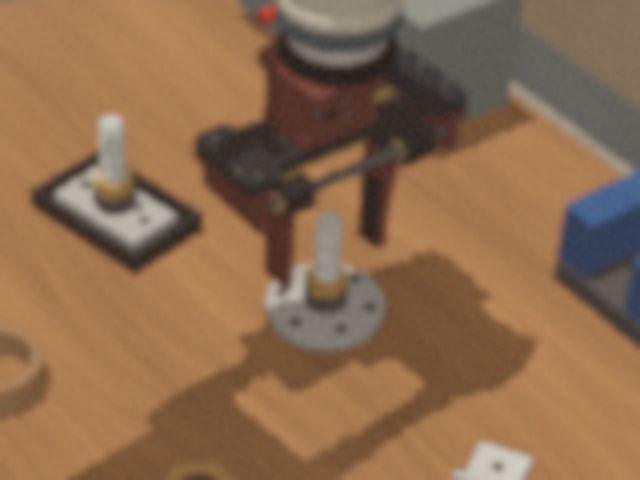

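>>> {"fn": "move_arm", "kwargs": {
  "increments": [
    [0.7,0,0,0,0],
    [1,0,0,0,0],
    [1,0,0,0,0],
    [1,0,0,0,0],
    [1,0,0,0,0],
    [1,0,0,0,0],
    [1,0,0,0,0],
    [1,0,0,0,0]
  ]
}}

```text
time: 10.0
eef_pos: [0.667, 0.1036, 0.0097]
tcp_rot: [3.142, -0.001, -0.0]
ft_force: [2.0, 0.2, 0.3]
finger_gap: 0.0174
```

>>> {"fn": "move_arm", "kwargs": {
  "increments": [
    [1,0,0,-0.2,0],
    [1,0,0,-0.6,0],
    [1,0,0,-1.1,0],
    [1,0,0,-1.6,0],
    [1,0,0,-1.9,0],
    [1,0,0,-2,0],
    [1,0,0,-2,0]
  ]
}}

```text
time: 10.7
eef_pos: [0.667, 0.1036, 0.0904]
tcp_rot: [-3.141, -0.001, -0.0]
ft_force: [-0.3, 0.5, -3.1]
finger_gap: 0.0175
```

>>> {"fn": "move_arm", "kwargs": {
  "increments": [
    [1,0,0.2,0,0],
    [1,-0.1,0.7,0,0],
    [1,-0.3,1.4,0,0],
    [1,-0.5,2.2,0,0],
    [1,-0.75,3,0,0],
    [1,-1,3.9,0,0],
    [1,-1.2,4.8,0,0],
    [1,-1.4,5.7,0,0]
  ]
}}

```text
time: 11.5
eef_pos: [0.609, -0.1273, 0.0887]
tcp_rot: [3.141, 0.002, -0.001]
ft_force: [0.3, -0.1, -3.2]
finger_gap: 0.0175
```

>>> {"fn": "move_arm", "kwargs": {
  "increments": [
    [1,-0.25,0.95,0,0],
    [1,-0.5,1.9,0,0],
    [1,-0.8,2.9,0,0],
    [1,-1.1,3.9,0,0],
    [1,-1.45,5,0,0],
    [1,-1.7,6.1,0,0],
    [1,-1.85,6.7,0,0],
    [1,-1.92,6.95,0,0]
  ]
}}

```text
time: 12.3
eef_pos: [0.5309, -0.4059, 0.0883]
tcp_rot: [-3.141, 0.002, -0.004]
ft_force: [0.8, 0.2, -3.4]
finger_gap: 0.0175
```

```bash
python3 chk.py .534 -.402 k2;  python3 go.py .534 -.402 .015 0
```

```text
[ 0.5311 -0.406   0.0884] [ 3.142e+00  2.000e-03 -4.000e-03] 0.0173 [-1.3 -0.9 -3.5]
t 12.35 [ 0.5311 -0.406   0.0884] [ 3.1416e+00  2.2000e-03 -4.3000e-03] gap 0.0173 F [-1.3 -0.9 -3.5] q [-0.7   0.28  1.19 -0.    1.68 -0.7 ]
units [ 0.077 -0.099  1.834] turn to yaw 0.0 -0.0043
```

View pics/k2.png

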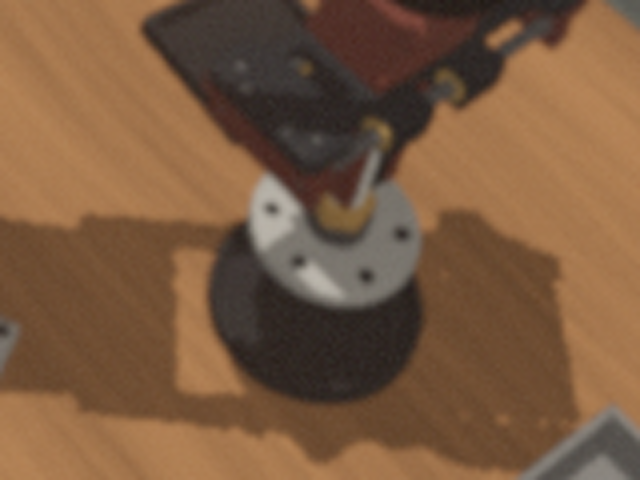

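>>> {"fn": "move_arm", "kwargs": {
  "increments": [
    [1,0,0,0.4,0],
    [1,0,0,0.9,0],
    [1,0,0,1.3,0],
    [1,0,0,1.55,0],
    [1,0,0,1.7,0],
    [1,0,0,1.75,0],
    [1,0,0,1.75,0]
  ]
}}

```text
time: 13.05
eef_pos: [0.5343, -0.4023, 0.0199]
tcp_rot: [3.141, -0.0, 0.0]
ft_force: [0.5, 0.9, -3.5]
finger_gap: 0.0174
```

```bash
python3 chk.py .534 -.402 k3;  python3 go.py .534 -.402 .015 0
```

```text
[ 0.5344 -0.4025  0.0205] [ 3.141e+00 -1.000e-03  0.000e+00] 0.0169 [-0.2 -0.1 -3.1]
t 13.1 [ 0.5344 -0.4025  0.0205] [ 3.1408e+00 -1.0000e-03  2.0000e-04] gap 0.0169 F [-0.2 -0.1 -3.1] q [-0.7   0.3   1.28 -0.    1.56 -0.7 ]
units [-0.011 -0.014  0.137] turn to yaw 0.0 0.0002
```

View pics/k3.png

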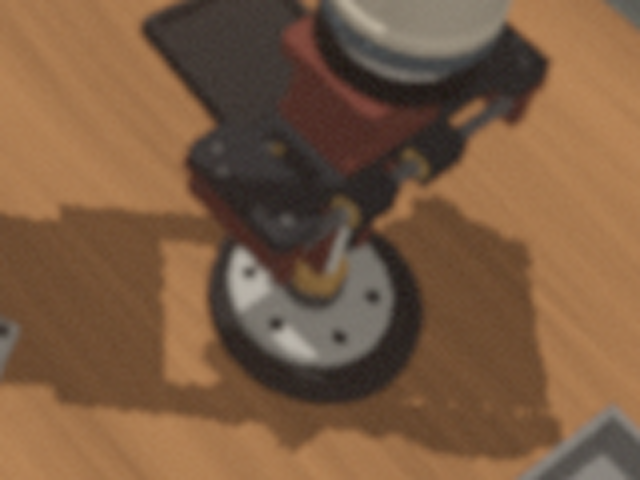

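>>> {"fn": "move_arm", "kwargs": {
  "increments": [
    [1,0.02,0.04,0.05,0],
    [1,0.03,0.06,0.09,0],
    [1,0.03,0.06,0.12,0],
    [1,0.03,0.06,0.12,0]
  ]
}}

```text
time: 13.5
eef_pos: [0.5354, -0.4053, 0.0157]
tcp_rot: [3.14, -0.001, -0.0]
ft_force: [-0.6, -1.0, 0.5]
finger_gap: 0.0174
```

Landed (weight off). Release and rise.

>>> {"fn": "move_arm", "kwargs": {
  "increments": [
    [0.7,0,0,0,0],
    [0.4,0,0,0,0],
    [0.3,0,0,0,0],
    [0.3,0,0,0,0],
    [0.3,0,0,-0.3,0],
    [0.3,0,0,-1,0],
    [0.3,0,0,-2,0],
    [0.3,0,0,-2.2,0]
  ]
}}

```text
time: 14.3
eef_pos: [0.5371, -0.4064, 0.1103]
tcp_rot: [3.135, -0.007, 0.0]
ft_force: [0.3, 0.4, 1.7]
finger_gap: 0.0617
```

```bash
python3 chk.py .534 -.402 k4;  python3 go.py .3538 -.3165 .1 0
```

```text
[ 0.537  -0.4063  0.1095] [ 3.136 -0.007  0.   ] 0.0617 [1.1 0.1 1.2]
t 14.35 [ 0.537  -0.4063  0.1095] [ 3.1357e+00 -7.1000e-03  1.0000e-04] gap 0.0617 F [1.1 0.1 1.2] q [-0.7   0.28  1.15  0.    1.7  -0.7 ]
units [-4.582 -2.246  0.192] turn to yaw 0.0 0.0001
```

View pics/k4.png

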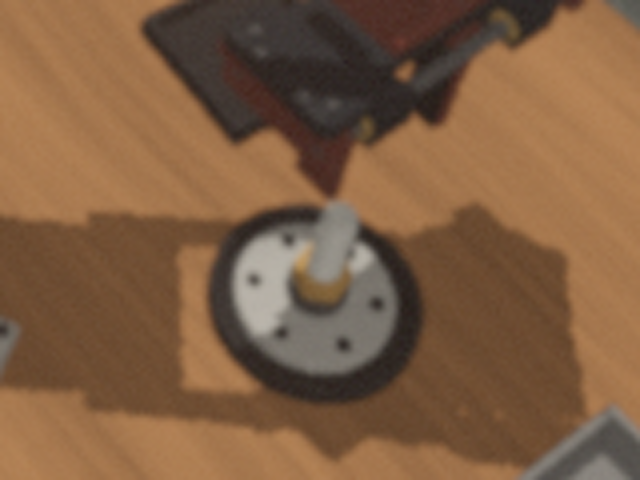

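>>> {"fn": "move_arm", "kwargs": {
  "increments": [
    [0.2,-0.4,-0.2,0,0],
    [0.2,-1.1,-0.5,0,0],
    [0.2,-2,-1,0,0],
    [0.2,-2.9,-1.4,0,0],
    [0.2,-3.8,-1.85,0,0],
    [0.2,-4.4,-2.15,0,0],
    [0.2,-4.53,-2.21,0,0],
    [0.2,-4.53,-2.21,0,0]
  ]
}}

```text
time: 15.15
eef_pos: [0.3538, -0.3164, 0.1027]
tcp_rot: [3.141, -0.001, -0.001]
ft_force: [0.8, -0.8, -0.7]
finger_gap: 0.07
```

```bash
python3 go.py .3538 -.3165 .009 0
```

```text
t 15.15 [ 0.3538 -0.3164  0.1027] [ 3.1412e+00 -5.0000e-04 -5.0000e-04] gap 0.07 F [ 0.8 -0.8 -0.7] q [-0.8  -0.25  1.7   0.    1.69 -0.8 ]
units [-1.000e-03  3.000e-03  2.343e+00] turn to yaw 0.0 -0.0005
```

>>> {"fn": "move_arm", "kwargs": {
  "increments": [
    [0.2,0,0,0.5,0],
    [0.2,0,0,1.1,0],
    [0.2,0,0,1.7,0],
    [0.2,0,0,2.1,0],
    [0.2,0,0,2.3,0],
    [0.2,0,0,2.34,0],
    [0.2,0,0,2.34,0]
  ]
}}

```text
time: 15.85
eef_pos: [0.3545, -0.3167, 0.0095]
tcp_rot: [3.142, -0.0, 0.0]
ft_force: [0.2, 0.1, 0.2]
finger_gap: 0.0704
```

```bash
python3 chk.py .3538 -.3165 s1
```

```text
[ 0.3547 -0.3169  0.0101] [ 3.141e+00 -1.000e-03  0.000e+00] 0.0706 [0.2 0.6 0.1]
```

View pics/s1.png

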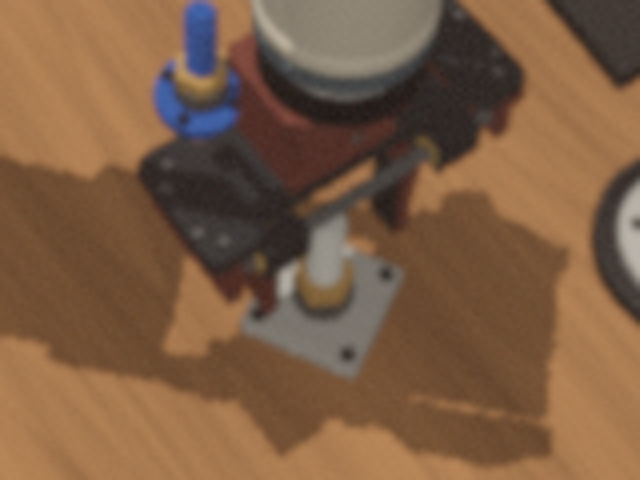

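>>> {"fn": "move_arm", "kwargs": {
  "increments": [
    [0.7,0,0,0,0],
    [1,0,0,0,0],
    [1,0,0,0,0],
    [1,0,0,0,0],
    [1,0,0,0,0],
    [1,0,0,0,0],
    [1,0,0,0,0],
    [1,0,0,0,0]
  ]
}}

```text
time: 16.7
eef_pos: [0.354, -0.3163, 0.0092]
tcp_rot: [-3.142, -0.0, 0.0]
ft_force: [0.8, 0.2, -0.9]
finger_gap: 0.0175
```

>>> {"fn": "move_arm", "kwargs": {
  "increments": [
    [1,0,0,-0.2,0],
    [1,0,0,-0.6,0],
    [1,0,0,-1.1,0],
    [1,0,0,-1.6,0],
    [1,0,0,-1.9,0],
    [1,0,0,-2,0],
    [1,0,0,-2,0]
  ]
}}

```text
time: 17.4
eef_pos: [0.354, -0.3165, 0.0894]
tcp_rot: [3.141, -0.0, -0.0]
ft_force: [0.1, -0.6, -4.2]
finger_gap: 0.0173
```

>>> {"fn": "move_arm", "kwargs": {
  "increments": [
    [1,0.3,-0.05,0,0.05],
    [1,1,-0.2,0,0.13],
    [1,1.9,-0.4,0,0.23],
    [1,2.9,-0.6,0,0.33],
    [1,3.9,-0.8,0,0.43],
    [1,4.9,-1,0,0.53],
    [1,5.7,-1.2,0,0.6],
    [1,6.3,-1.3,0,0.613]
  ]
}}

```text
time: 18.2
eef_pos: [0.6071, -0.2628, 0.0866]
tcp_rot: [3.141, 0.003, -0.614]
ft_force: [-0.5, -0.5, -2.5]
finger_gap: 0.0175
```

```bash
python3 chk.py .619 -.2615 s2;  python3 go.py .619 -.2615 .0885 -.613
```

```text
[ 0.6095 -0.2619  0.0859] [-3.14e+00  3.00e-03 -6.12e-01] 0.0175 [-2.8  2.2 -3.3]
t 18.25 [ 0.6095 -0.2619  0.0859] [-3.1401e+00  2.5000e-03 -6.1180e-01] gap 0.0175 F [-2.8  2.2 -3.3] q [-0.46  0.27  1.21  0.    1.67  0.15]
units [ 0.189 -0.144 -0.066] turn to yaw -0.613 0.0012
```

View pics/s2.png

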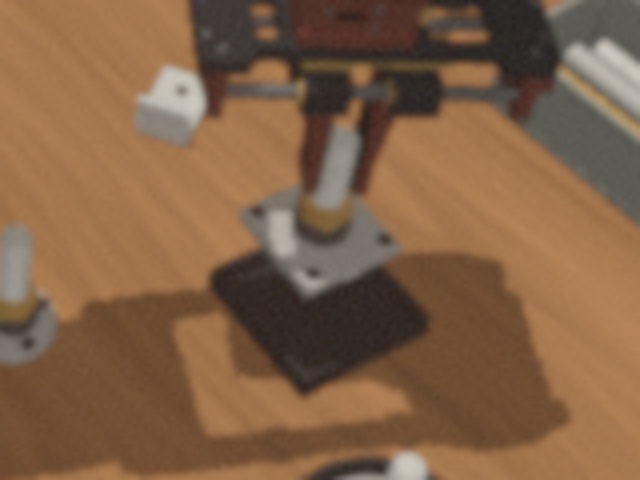

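>>> {"fn": "move_arm", "kwargs": {
  "increments": [
    [1,0.1,-0.12,0,0],
    [1,0.22,-0.25,0.2,0],
    [1,0.22,-0.25,0.6,0],
    [1,0.22,-0.25,1.1,0],
    [1,0.22,-0.25,1.45,0],
    [1,0.22,-0.25,1.68,0],
    [1,0.22,-0.25,1.75,0],
    [1,0.22,-0.25,1.75,0]
  ]
}}

```text
time: 19.05
eef_pos: [0.6186, -0.2613, 0.019]
tcp_rot: [3.142, 0.0, -0.613]
ft_force: [1.0, 0.1, -3.3]
finger_gap: 0.0175
```

```bash
python3 chk.py .619 -.2615 s3;  python3 go.py .619 -.2615 .015 -.613
```

```text
[ 0.6191 -0.2615  0.0199] [-3.141e+00 -1.000e-03 -6.130e-01] 0.0174 [ 0.8 -0.2 -3.2]
t 19.1 [ 0.6191 -0.2615  0.0199] [-3.1414e+00 -9.0000e-04 -6.1320e-01] gap 0.0174 F [ 0.8 -0.2 -3.2] q [-0.45  0.31  1.27  0.    1.56  0.16]
units [-0.002  0.002  0.122] turn to yaw -0.613 -0.0002
```

View pics/s3.png

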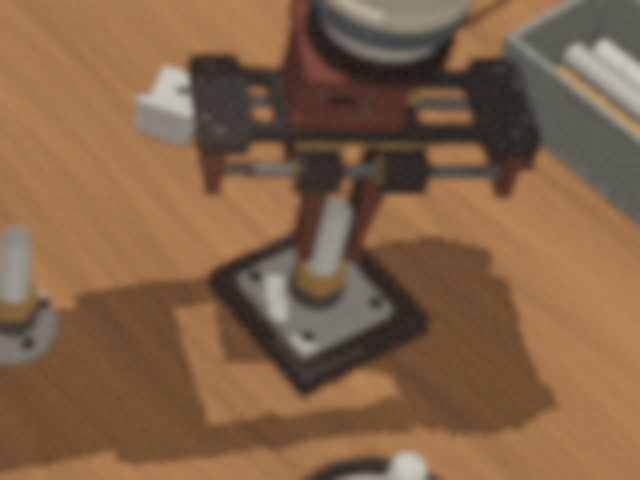

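Aligned inside the square cup. Final 4 mm.

>>> {"fn": "move_arm", "kwargs": {
  "increments": [
    [1,0,0,0.05,0],
    [1,0,0,0.08,0],
    [1,0,0,0.11,0],
    [1,0,0,0.11,0]
  ]
}}

```text
time: 19.5
eef_pos: [0.6192, -0.2614, 0.0153]
tcp_rot: [-3.141, -0.001, -0.613]
ft_force: [1.2, -0.5, -2.9]
finger_gap: 0.0171
```

>>> {"fn": "move_arm", "kwargs": {
  "increments": [
    [1,0,0,0.03,0],
    [1,0,0,0.05,0],
    [1,0,0,0.05,0]
  ]
}}

```text
time: 19.8
eef_pos: [0.6194, -0.2614, 0.0152]
tcp_rot: [-3.141, -0.002, -0.613]
ft_force: [-2.6, 1.3, 5.9]
finger_gap: 0.0175
```

>>> {"fn": "move_arm", "kwargs": {
  "increments": [
    [0.7,0,0,0,0],
    [0.4,0,0,0,0],
    [0.3,0,0,0,0],
    [0.3,0,0,0,0],
    [0.3,0,0,-0.3,0],
    [0.3,0,0,-1,0],
    [0.3,0,0,-2,0],
    [0.3,0,0,-2.2,0]
  ]
}}

```text
time: 20.6
eef_pos: [0.6212, -0.2623, 0.1081]
tcp_rot: [-3.14, -0.009, -0.613]
ft_force: [-0.1, 0.9, 1.9]
finger_gap: 0.0611
```

```bash
python3 chk.py .619 -.2615 s4;  python3 go.py .4643 -.170 .1 0
python3 - <<'E'
from rig import *
from h import *
d=get_image("top");np.savez("top3.npz",**d);print(proj(d,[[.464,-.17,.01],[.418,-.082,.01],[.372,-.176,.01]]).round())
u,v=365,285;cv2.imwrite("pics/pick.png",cv2.resize(d["color"][v-60:v+60,u-80:u+80,::-1],None,fx=4,fy=4,interpolation=cv2.INTER_CUBIC))
E
```

```text
[ 0.6211 -0.2623  0.1074] [-3.14  -0.009 -0.613] 0.0612 [-0.1  0.3  0.1]
t 20.65 [ 0.6211 -0.2623  0.1074] [-3.1401 -0.009  -0.613 ] gap 0.0612 F [-0.1  0.3  0.1] q [-0.45  0.28  1.15 -0.    1.7   0.16]
units [-4.536  0.368  0.144] turn to yaw 0.0 -0.613
[[383. 266.]
 [348. 284.]
 [385. 303.]]
```

View pics/s4.png

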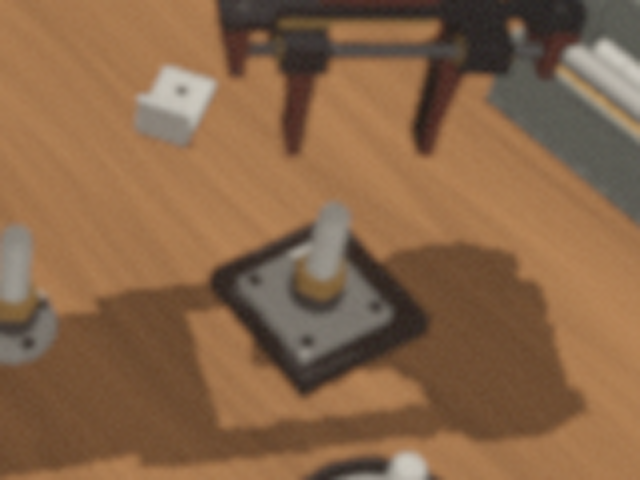

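View pics/pick.png

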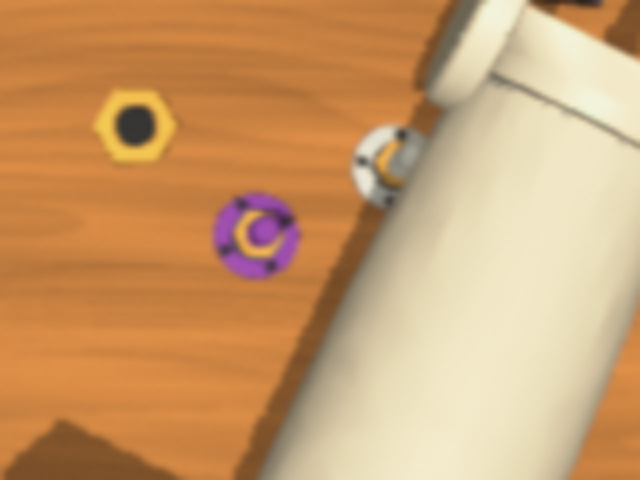

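The three small round candidates in the top view are steel at (383,266), purple at (348,284) and blue at (385,303). The enlarged crop shows the bare steel plate at crop (390,165), so that is the one meant.

>>> {"fn": "move_arm", "kwargs": {
  "increments": [
    [0.2,-0.3,0.02,0,-0.08],
    [0.2,-1,0.08,0,-0.18],
    [0.2,-1.9,0.15,0,-0.28],
    [0.2,-2.8,0.22,0,-0.38],
    [0.2,-3.7,0.3,0,-0.48],
    [0.2,-4.3,0.35,0,-0.58],
    [0.2,-4.48,0.36,0,-0.613],
    [0.2,-4.48,0.36,0,-0.613]
  ]
}}

```text
time: 21.5
eef_pos: [0.4628, -0.1692, 0.0994]
tcp_rot: [-3.141, 0.002, 0.001]
ft_force: [0.5, -0.4, 0.2]
finger_gap: 0.07
```

```bash
python3 go.py .4643 -.170 .009 0
```

```text
t 21.5 [ 0.4628 -0.1692  0.0994] [-3.1408e+00  1.7000e-03  5.0000e-04] gap 0.07 F [ 0.5 -0.4  0.2] q [-0.42 -0.2   1.66  0.    1.68 -0.42]
units [0.041 0.022 2.261] turn to yaw 0.0 0.0005
```

>>> {"fn": "move_arm", "kwargs": {
  "increments": [
    [0.2,0,0,0.5,0],
    [0.2,0,0,1.1,0],
    [0.2,0,0,1.7,0],
    [0.2,0,0,2.1,0],
    [0.2,0,0,2.25,0],
    [0.2,0,0,2.27,0],
    [0.2,0,0,2.27,0]
  ]
}}

```text
time: 22.2
eef_pos: [0.4646, -0.1702, 0.0108]
tcp_rot: [3.141, -0.001, -0.0]
ft_force: [0.2, 0.4, -0.2]
finger_gap: 0.0703
```

```bash
python3 chk.py .464 -.170 r1
```

```text
[ 0.4648 -0.1703  0.0112] [ 3.141e+00 -2.000e-03 -0.000e+00] 0.0703 [-0.9 -0.6 -0.5]
```

View pics/r1.png

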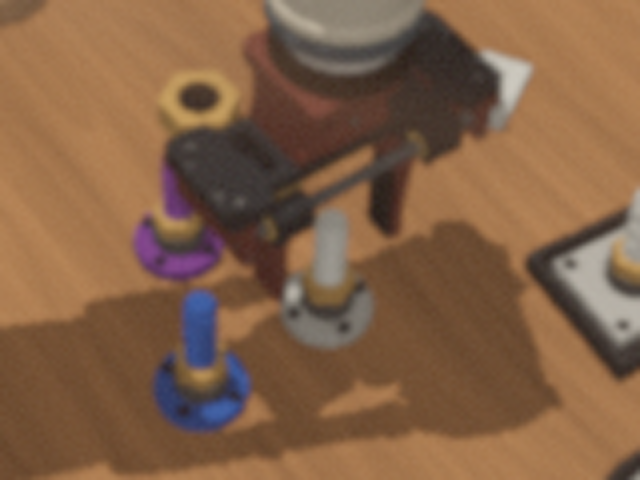

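>>> {"fn": "move_arm", "kwargs": {
  "increments": [
    [0.7,0,0,0,0],
    [1,0,0,0,0],
    [1,0,0,0,0],
    [1,0,0,0,0],
    [1,0,0,0,0],
    [1,0,0,0,0],
    [1,0,0,0,0],
    [1,0,0,0,0]
  ]
}}

```text
time: 23.05
eef_pos: [0.4641, -0.1699, 0.0099]
tcp_rot: [-3.141, 0.0, 0.0]
ft_force: [0.3, -0.6, -0.7]
finger_gap: 0.0176
```

>>> {"fn": "move_arm", "kwargs": {
  "increments": [
    [1,0,0,-0.2,0],
    [1,0,0,-0.7,0],
    [1,0,0,-1.4,0],
    [1,0,0,-2.1,0],
    [1,0,0,-2.7,0],
    [1,0,0,-3,0],
    [1,0,0,-3.1,0],
    [1,0,0,-3.1,0]
  ]
}}

```text
time: 23.85
eef_pos: [0.464, -0.1699, 0.1337]
tcp_rot: [-3.141, 0.0, -0.0]
ft_force: [0.6, -0.7, -2.9]
finger_gap: 0.0174
```

>>> {"fn": "move_arm", "kwargs": {
  "increments": [
    [1,0,-0.2,0,0],
    [1,-0.1,-0.7,0,0],
    [1,-0.3,-1.4,0,0],
    [1,-0.45,-2.2,0,0],
    [1,-0.6,-3,0,0],
    [1,-0.75,-3.9,0,0],
    [1,-0.95,-4.8,0,0],
    [1,-1.1,-5.7,0,0]
  ]
}}

```text
time: 24.65
eef_pos: [0.4186, 0.0598, 0.1325]
tcp_rot: [-3.141, 0.002, -0.0]
ft_force: [1.0, 0.2, -2.1]
finger_gap: 0.0175
```

>>> {"fn": "move_arm", "kwargs": {
  "increments": [
    [1,-0.2,-0.9,0,0],
    [1,-0.4,-1.8,0,0],
    [1,-0.6,-2.7,0,0],
    [1,-0.8,-3.6,0,0],
    [1,-1,-4.6,0,0],
    [1,-1.1,-5.5,0,0],
    [1,-1.17,-5.95,0,0],
    [1,-1.19,-6.03,0,0]
  ]
}}

```text
time: 25.45
eef_pos: [0.3707, 0.3009, 0.1321]
tcp_rot: [3.14, 0.003, 0.003]
ft_force: [0.1, -1.1, -3.5]
finger_gap: 0.0175
```

```bash
python3 chk.py .3725 .299 r2;  python3 go.py .3725 .299 .0165 0
```

```text
[0.371  0.3001 0.1324] [3.14e+00 3.00e-03 3.00e-03] 0.0176 [-0.4 -0.5 -2.6]
t 25.5 [0.371  0.3001 0.1324] [3.1401e+00 2.6000e-03 2.6000e-03] gap 0.0176 F [-0.4 -0.5 -2.6] q [ 0.61 -0.24  1.64  0.    1.75  0.61]
units [0.044 0.024 2.897] turn to yaw 0.0 0.0026
```

View pics/r2.png

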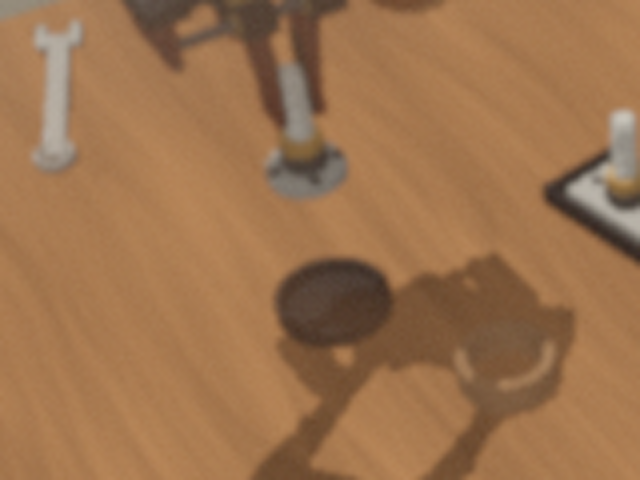

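>>> {"fn": "move_arm", "kwargs": {
  "increments": [
    [1,0,0,0.4,0],
    [1,0,0,1,0],
    [1,0,0,1.7,0],
    [1,0,0,2.2,0],
    [1,0,0,2.5,0],
    [1,0,0,2.7,0],
    [1,0,0,2.8,0],
    [1,0,0,2.8,0]
  ]
}}

```text
time: 26.3
eef_pos: [0.3727, 0.2991, 0.0221]
tcp_rot: [-3.142, -0.0, -0.0]
ft_force: [0.3, 0.0, -2.3]
finger_gap: 0.0172
```

```bash
python3 chk.py .3725 .299 r3;  python3 go.py .3725 .299 .0155 0
```

```text
[0.3729 0.2993 0.0227] [-3.141e+00 -1.000e-03 -0.000e+00] 0.0175 [ 0.3  0.5 -2.4]
t 26.35 [0.3729 0.2993 0.0227] [-3.141e+00 -9.000e-04 -2.000e-04] gap 0.0175 F [ 0.3  0.5 -2.4] q [ 0.61 -0.21  1.81 -0.    1.55  0.61]
units [-0.009  0.009  0.18 ] turn to yaw 0.0 -0.0002
```

View pics/r3.png

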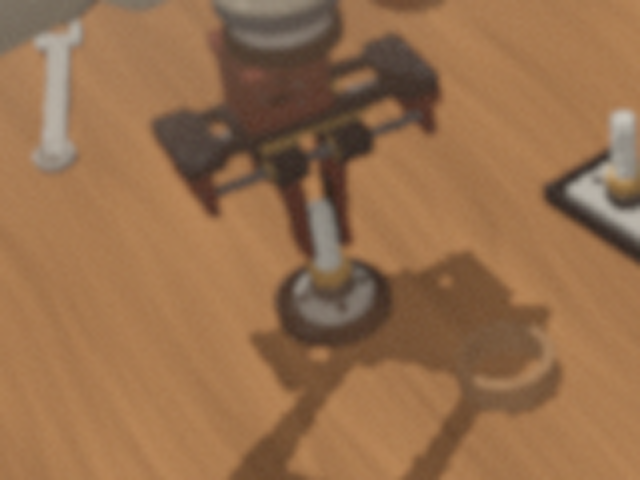

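>>> {"fn": "move_arm", "kwargs": {
  "increments": [
    [1,0,0,0.05,0],
    [1,0,0,0.1,0],
    [1,0,0,0.14,0],
    [1,0,0,0.16,0],
    [1,0,0,0.16,0]
  ]
}}

```text
time: 26.85
eef_pos: [0.3725, 0.2994, 0.0159]
tcp_rot: [-3.141, -0.0, 0.0]
ft_force: [-0.3, -0.3, -2.3]
finger_gap: 0.0175
```

>>> {"fn": "move_arm", "kwargs": {
  "increments": [
    [1,0,0,0.02,0],
    [1,0,0,0.04,0],
    [1,0,0,0.04,0]
  ]
}}

```text
time: 27.15
eef_pos: [0.3728, 0.2995, 0.0158]
tcp_rot: [-3.141, -0.001, 0.0]
ft_force: [-2.8, -2.5, 6.9]
finger_gap: 0.0178
```

Seated. Release, rise, and back off for a clear final view.

>>> {"fn": "move_arm", "kwargs": {
  "increments": [
    [0.7,0,0,0,0],
    [0.4,0,0,0,0],
    [0.3,0,0,0,0],
    [0.3,0,0,0,0],
    [0.3,0,0,-0.3,0],
    [0.3,0,0,-1,0],
    [0.3,0,0,-2,0],
    [0.3,0,0,-3,0]
  ]
}}

```text
time: 27.95
eef_pos: [0.3721, 0.299, 0.1358]
tcp_rot: [3.141, 0.0, 0.0]
ft_force: [-0.4, -0.4, 0.1]
finger_gap: 0.0613
```

>>> {"fn": "move_arm", "kwargs": {
  "increments": [
    [0,0,0,-0.5,0],
    [0,0,0,-1,0],
    [0,-0.8,-0.8,-1.2,0],
    [0,-1.6,-1.8,-1.2,0],
    [0,-2.4,-2.8,-1.2,0],
    [0,-3,-3.8,-1.2,0],
    [0,-3,-4.5,-1.2,0],
    [0,-3,-4.5,-1.2,0]
  ]
}}

```text
time: 28.75
eef_pos: [0.251, 0.4816, 0.1817]
tcp_rot: [3.141, 0.001, 0.004]
ft_force: [-0.6, -0.9, 0.2]
finger_gap: 0.088
```

```bash
python3 - <<'E'
from rig import *
from h import *
for n in("top","side"):
    d=get_image(n); np.savez(n+"9.npz",**d); cv2.imwrite(f"pics/{n}9.png",d["color"][:,:,::-1])
print(get_state()["eef_pos"],get_state()["ft_force"])
E
python3 meas.py 9 | grep -E "stub|cup|top|side"
```

```text
[0.2523033  0.47921222 0.18222848] [ 0.30313846 -0.49753554 -0.0167098 ]
top bench z median 0.0006584733035767121
 stub px [423. 203.] n 81 ztop 0.092 mean [ 0.6155 -0.259   0.0781] top [ 0.6169 -0.2606  0.0885] [ 24.  35. 216.]
 stub px [205. 206.] n 77 ztop 0.093 mean [0.5972 0.2714 0.0788] top [0.5982 0.2729 0.0888] [ 27.  31. 201.]
 stub px [480. 238.] n 88 ztop 0.0935 mean [ 0.5328 -0.3998  0.0777] top [ 0.5338 -0.4016  0.089 ] [ 23.  33. 211.]
 stub px [350. 282.] n 53 ztop 0.0869 mean [ 0.4184 -0.0817  0.0804] top [ 0.4192 -0.0821  0.0837] [134. 124. 166.]
 stub px [190. 299.] n 80 ztop 0.0927 mean [0.3708 0.2953 0.0794] top [0.371  0.2972 0.089 ] [ 34.  32. 211.]
 stub px [389. 303.] n 61 ztop 0.0875 mean [ 0.3717 -0.1749  0.0784] top [ 0.3715 -0.1767  0.0835] [112. 151. 178.]
  cup [473. 241.] rect 533.4 -401.9 [102.7 104.8] ang 26.2 circ 533.2 -402.0 106.7
  cup [419. 207.] rect 618.6 -261.5 [85.7 87.4] ang 84.6 circ 618.8 -261.3 118.8
side bench z median -0.00039258119250279444
 stub px [285. 166.] n 89 ztop 0.0903 mean [0.5976 0.2682 0.0706] top [0.5986 0.2687 0.0857] [ 18.  30. 159.]
 stub px [209. 190.] n 101 ztop 0.0893 mean [0.3717 0.2923 0.0707] top [0.3717 0.294  0.0861] [ 18.  33. 160.]
 stub px [301. 272.] n 110 ztop 0.0846 mean [ 0.4181 -0.0894  0.0688] top [ 0.4197 -0.0873  0.0825] [152. 109. 117.]
 stub px [418. 283.] n 136 ztop 0.09 mean [ 0.6155 -0.2669  0.0726] top [ 0.6169 -0.2657  0.0864] [ 18.  29. 166.]
 stub px [307. 309.] n 131 ztop 0.084 mean [ 0.3715 -0.1829  0.0695] top [ 0.3727 -0.1809  0.0823] [112. 109. 133.]
 stub px [436. 346.] n 152 ztop 0.0903 mean [ 0.5311 -0.408   0.0732] top [ 0.5326 -0.4071  0.0867] [ 20.  24. 173.]
  cup [430. 365.] rect 529.4 -410.6 [107.7 102.5] ang 30.6 circ 530.5 -410.5 110.0
  cup [414. 302.] rect 615.6 -269.4 [91.3 91.2] ang 84.4 circ 613.1 -271.1 120.9
```

View pics/top9.png

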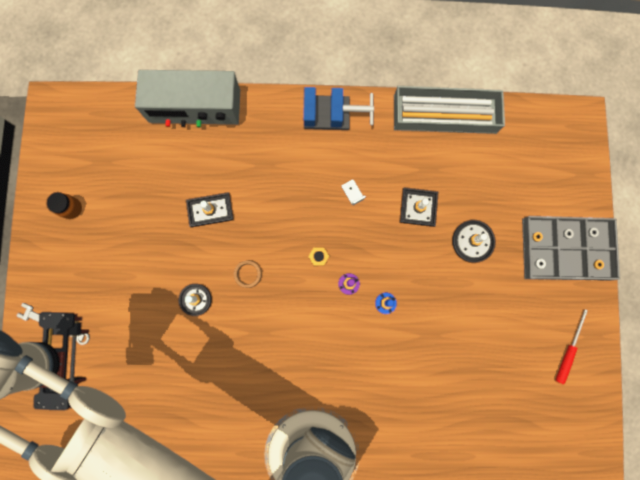

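View pics/side9.png

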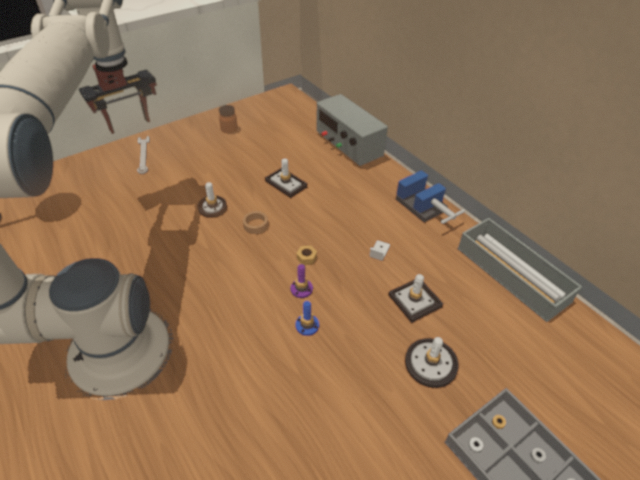

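All four feet are in their own cups: top view (209,209), (196,299), (419,207) and (474,241). The stub tops stand about 6 mm higher than on the bench, which matches the cup floor, and they sit within about 2 mm of the cup centres. The gripper is clear of everything.

```bash
python3 -c "
from rig import *
print(finish_job())"
```

```text
the job is handed in; nothing more can be done
None
```

All four feet (oblong, large round, square and steel small round) now stand in their matching cups. I handed the job in at about 29 s of the 104 s allowed, and the rig reported no verdict. I left the purple and blue look-alikes where they were.

**Last checks:**
- **Position:** in the top view, each stub axis is within about 3 mm of the cup centre measured beforehand; the limit is 14 mm.
- **Height:** in both views the stub tops are about 5–6 mm higher than when the feet stood on the bench. That matches the 6 mm cup floor.
- **Upright and clear:** the feet look upright in both final pictures, though I did not measure their tilt. The gripper is open, away from everything, and its force reading is near zero.

**What disagreed:**
- **Fingertip height:** in the camera images the fingertips sat about 36 mm higher than the reported tool position. I used the camera height for all four grasps.
- **Camera offset:** the side camera puts the cups and stubs about 4–8 mm further toward −y than the top camera, mostly because it sees their near faces. I used the top camera for both feet and cups.

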